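# Clear the carving and index it to its next side

## Robot

A 6-joint arm with a two-finger parallel gripper is mounted at the origin on the work surface. World frame = base frame: x ahead of the robot, y to its left, z up, the work surface at z = 0. Lengths are in m, angles in rad, forces in N, time in s.
With the tool pointing down it reaches from about 0.425 to 0.95 m from the base axis. Payload 3.5 kg.
Tool frame: the origin (TCP) lies at the very end of the fingers, on their centre line; the grasp point (between the pads) lies 19 mm behind it; z points along the fingers, y is the direction in which the jaws open and shut (so a half turn about z gives the same grasp; the last joint's range is limited). The gripper opens to 85 mm and grips with 20 to 120 N. Pads are 22 mm wide; open, the fingers measure 114 mm over their backs; the gripper's body (76 mm by 85 mm) begins 54 mm behind the grasp point. The pads swing forward as they close: fully open they stand 13 mm farther back than shut.
Start: joints at [-1.347, 0.286, 1.577, -0, 1.279, -0.15], TCP at [0.247, -0.628, 0.231] pointing down, gripper open.
Joint ranges: [-2.77, 2.77], [-0.9, 2.22], [0.21, 2.48], [-1.53, 4.67], [0.24, 2.81], [-2.84, 2.84]. Speed limits (rad/s): [2.79, 2.79, 3.14, 3.14, 3.14, 3.14].

## Interface

Orientations are given as a unit quaternion [x, y, z, w].
In Python, from plant import ctrl, eyes, ticket gives the robot as it stands.
- The arm moves only by the tool send_rows, never from a script. Its arguments are lists of equal length, an entry for each row: "translation": the shift along the tool's x, y, z in units of 30 mm (1.0 is 30 mm), a list of three; "rotation": the turn, a rotation vector about the tool's x, y, z in units of 5 degrees (1.0 is 5 degrees), a list of three; "grip": the finger opening in mm, from 0 to 85.4. A call has 1 to 5 rows; each row shifts and turns the commanded pose from where the row before left it, along the tool's axes as they then stand; what a row does not reach is not made up. A row lasts 1/8 s, in which the tool goes at most 62.5 mm and 10.7 degrees, less where a joint would pass 70% of its speed; a pose out of reach is approached as far as the arm can. A call is refused whole if a number of a shift passes 1 or a number of a turn 1, either way. A call with a gripper value outside its range is refused whole. The fingers move at their own pace and stop on an object; "squeeze" is the grip in N (left out, the last holds). Time passes only in rows, so rows that do not move let the fingers close. It gives the time, the measured TCP pose, the force and the opening at its end, in the units of the state.
- ctrl.get_state(): the state, without advancing time (a new reading comes with each control period).
- eyes.read_camera(name): name is "side" or "top"; returns a dict with "image" (480x640x3 uint8, blue, green, red), "mtx" (3x3 intrinsics, pixels), "xyz" and "orientation" of the camera in the world. Camera axes: x right, y down, z forward; pixel columns grow to the right and rows downward; lengths in m; the calibration is good to about 2 mm. A picture is of the moment at which its call begins. There is no depth.
- ticket.sign_off(): hands the job in, once; it reports no verdict.
The state is a dict: "time": time; "qpos": joint angles; "dq": joint speeds; "joint_efforts": joint torques, N m; "eef_pos": TCP position; "tcp_rot": TCP orientation; "contact_force": force on the tool from outside, world axes, zero at the start; "wrist_torque": the same for the moment, N m; "opening": opening from 0.0 (shut) to 1.0 (fully open).
Only numpy, scipy, OpenCV 4.12 (cv2) and the standard library are available. Lean on these libraries where they do the work, as an engineer would, in place of code of your own. Each camera call takes 0.05 s, during which the arm holds its last target. There are 200 camera calls.

## Task

Get the round carving ready for its next side. First lay both carving chisels (one lies on the carving, one on the bench) flat in the tool tray, one in each compartment, lengthwise with the handles towards the robot and the blades away from it. Then turn the indexing table anticlockwise (seen from above) by its upright post until the post stands in line with the locking bolt and the table drops into its detent, slide the bolt fully home towards the table's axis, and let go, leaving the mug, jar and mallet where they stand.

Things in the scene. Friction and masses are not known exactly. Their poses are not given: they have to be found in the camera images.
- turntable: Fixed dark steel base of the indexing table, 280 mm across; origin on the bench at the table's vertical turning axis. Its +y points outwards along the bolt, whose track runs 130 to 255 mm out. On it turns an aluminium plate (125 mm radius, top at 34 mm) with a round wooden carving fixed on it (92 mm radius, flat top at 60 mm). A small plunger housing sits at the rim, 40 degrees clockwise of +x.
- disc (a joint): Angle of the turning plate with the carving, rad: 0 = in its detent, post in line with the bolt (on the base's +y); negative = still to be turned anticlockwise seen from above. Light friction, stays where left; a spring detent catches within 0.06 rad of 0, past a bump from -0.15 to -0.07 that takes about 8 N at the post. Range -2.3 to 0.5.
- post (a point): Upright round steel turning post, 18 mm diameter, standing on the plate's rim, 107 mm from the turning axis, from 40 to 112 mm above the bench. This point is on its axis 92 mm above the bench. It moves in a circle as the table turns; the carving's top is at 60 mm beside it.
- bolt (a joint): Travel of the locking bolt in m: 0 = drawn out, 0.035 = fully home in the notch of the plate under the post. It slides straight towards the table's axis (the base's -y), with about 2 N friction, and can go in only when the table stands in its detent.
- bolt_knob (a point): Upright black round knob on the bolt, 20 mm diameter, from 42 to 87 mm above the bench. This point is on its axis 68 mm above the bench, 207 mm from the turning axis when the bolt is out and 172 mm when home.
- gouge: Loose carving gouge (narrow curved blade, 20 mm wide at the tip), on top of the carving at the start. Flat-sided wooden handle 110 x 26 x 22 mm, then a slim steel blade; 185 mm long in all, 160 g. Origin at the middle of the handle's underside; x along the tool to the blade (handle -55 to +55 mm, blade end at +130 mm), z up, tool axis 11 mm up.
- gouge_grip (a point): Balance point of the gouge on its axis, 15 mm from the handle's middle towards the blade: good to grasp, 26 mm wide across.
- gouge_tip (a point): Blade end of the gouge.
- flat_chisel: Loose flat carving chisel (straight blade end 26 mm wide) lying on the bench at the start between tray and table; otherwise the same sizes, mass and frame as the gouge.
- flat_chisel_grip (a point): Balance point of the flat chisel on its axis, 15 mm from the handle's middle towards the blade, 26 mm wide across.
- flat_chisel_tip (a point): Blade end of the flat chisel.
- tray: Fixed shallow open plywood tool tray, 260 mm (its x) by 230 mm (its y) by 23 mm high, walls 6 mm, floor top 6 mm above the bench; one divider wall along its x axis (y = 0) makes two lengthwise compartments about 106 mm wide, centred at y = +56 and -56 mm. Origin at the centre of the underside; +x points away from the robot.
- mug: Blue-glazed mug, 80 mm across, 90 mm high; a bystander. Origin under its centre.
- mallet: Dark wooden carver's mallet standing on its head, 84 mm across, 215 mm high; a bystander. Origin under its centre.
- wax_jar: Amber glass jar, 72 mm across, 75 mm high; a bystander. Origin under its centre.
Mind the look-alikes: they are no part of the job. What is shaped like the flat_chisel but purple is not meant.

How it is judged:
By the outcome, as a careful person would: the job done as asked, in the order asked, and still so for the second after the job is handed in, with the robot touching nothing.
It also fails if it takes over 72 s, if anything falls off the work surface, if the arm or the gripper's body presses on something with over 40 N, if the wrist force passes 120 N, or if a joint passes its speed limit or range.

## Working session

There is one attempt and no reset: what is moved stays moved. The work goes in short steps, Python scripts to look and compute and a tool call to move; the robot and the scene stay as the last step left them, time stands still between calls to the robot, and variables do not carry over. Pictures are saved under pics/ and viewed, about 8 in all and at most 12, crops included, and the job is handed in when it is done.

Besides the shell and the picture viewer there is one more tool, called after "Emit:" as name(argument=value, ...) on one line, values as JSON. send_rows: Moves the arm, as the interface text tells. Its arguments: {"type":"object","properties":{"translation":{"type":"array"},"rotation":{"type":"array"},"grip":{"type":"array"},"squeeze":{"type":"number"}},"required":["translation","rotation","grip"]}

```bash
mkdir -p pics; ls
cat > h.py <<'E'
import numpy as np, cv2
from scipy.spatial.transform import Rotation as R
from plant import ctrl, eyes, ticket
def cam(n):
    c=eyes.read_camera(n); return c
def ray(c,uv):
    d=np.linalg.inv(c['mtx'])@np.array([uv[0],uv[1],1.])
    o=np.array(c['orientation']); M=R.from_quat(o).as_matrix() if o.size==4 else o.reshape(3,3)
    return np.array(c['xyz']),M@d
def onz(c,uv,z):
    p,d=ray(c,uv); return p+d*(z-p[2])/d[2]
def proj(c,P):
    o=np.array(c['orientation']); M=R.from_quat(o).as_matrix() if o.size==4 else o.reshape(3,3)
    q=c['mtx']@(M.T@(np.array(P)-c['xyz'])); return q[:2]/q[2]
E
python3 - <<'E'
from h import *
for n in('top','side'):
    c=cam(n); cv2.imwrite(f'pics/{n}0.png',c['image']); print(n,c['xyz'],c['orientation'],c['mtx'])
print(ctrl.get_state())
E
```

```text
pics
top [0.33442465 0.00293364 1.14455716] [ 0.70898527 -0.70000702  0.06686322 -0.05347303] [[534.84386413   0.         319.78375671]
 [  0.         534.84386413 239.61949898]
 [  0.           0.           1.        ]]
side [-0.09675152  0.70228834  1.24050058] [-0.35244636  0.87332148 -0.31505108  0.11761788] [[605.89220013   0.         313.66083661]
 [  0.         605.89220013 238.40444728]
 [  0.           0.           1.        ]]
{'time': 0.1, 'qpos': array([-1.34700624e+00,  2.87120712e-01,  1.57801677e+00, -3.46519838e-09,
        1.27857487e+00, -1.50024446e-01]), 'dq': array([-1.96703392e-04, -7.96409212e-04, -1.21890376e-03, -6.23296995e-04,
        1.96007538e-03, -7.31935755e-05]), 'joint_efforts': array([ 1.49052732e-03, -4.07289040e+01, -2.93699849e+01, -1.08866918e-04,
        3.37820100e-03,  1.74717798e-05]), 'eef_pos': array([ 0.24637091, -0.62780724,  0.23006388]), 'tcp_rot': array([ 9.82583076e-01,  1.85820816e-01, -3.90829266e-05, -1.05912570e-03]), 'contact_force': array([-0.02751293,  0.32514503, -0.25543134]), 'wrist_torque': array([-0.04791506, -0.02833267,  0.00394931]), 'opening': 0.9980509466055602}
```

View pics/top0.png

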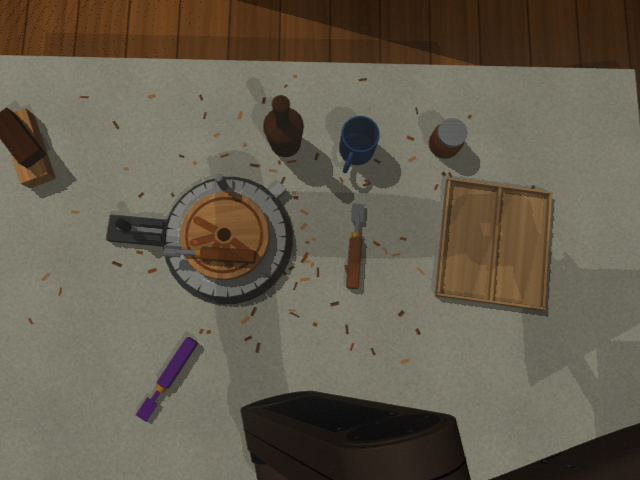

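View pics/side0.png

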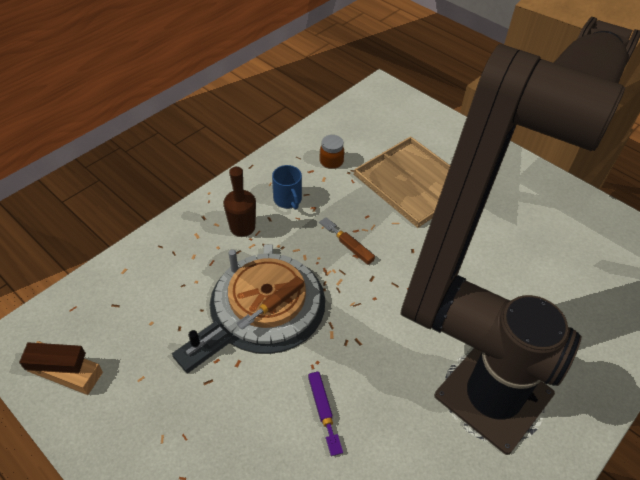

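Both pictures show: the gouge (215,254) on the carving, brown chisel (355,250) on the bench, purple look-alike (168,380) not meant, a wood block (30,150) not meant. The post is near (222,183), the knob near (124,226) and the tray at (495,243). I'll check these in one close crop, together with the measurements.

Run:
```python
from h import *
im=cv2.imread('pics/top0.png'); c=cam('top')
s=cv2.resize(im[165:310,100:380],None,fx=2.85,fy=2.85,interpolation=cv2.INTER_CUBIC)
hsv=cv2.cvtColor(im,cv2.COLOR_BGR2HSV)
# flat chisel handle
for nm,(u0,u1,v0,v1),z in(('flat',(340,372,230,295),.022),('gouge',(195,262,243,268),.082)):
    h=hsv[v0:v1,u0:u1]; b=im[v0:v1,u0:u1].astype(int)
    m=((h[...,1]>130)&(h[...,2]<140)&(h[...,2]>45)&(h[...,0]<13)).astype(np.uint8)
    n,l,st,ce=cv2.connectedComponentsWithStats(m); k=1+st[1:,4].argmax()
    pts=np.argwhere(l==k)[:,::-1]+[u0,v0]
    r=cv2.minAreaRect(pts.astype(np.float32)); print(nm,st[k,4],r)
    bp=cv2.boxPoints(r); w=np.array([onz(c,p,z) for p in bp]); print(w.round(4), 'ctr',onz(c,r[0],z))
    cv2.polylines(s,[((bp-[100,165]+.5)*2.85).astype(np.int32)],True,(0,255,0),1)
for p in [(450,178),(553,194),(546,309),(436,297)]: print('tray',onz(c,p,.023))
cv2.imwrite('pics/crop1.png',s)
```

```text
flat 546 ((352.3299255371094, 262.3807067871094), (14.249410629272461, 49.73044204711914), 4.085616588592529)
[[ 0.4282 -0.0681  0.022 ]
 [ 0.5341 -0.0753  0.022 ]
 [ 0.5323 -0.1057  0.022 ]
 [ 0.4264 -0.098   0.022 ]] ctr [ 0.47982942 -0.0867828   0.022     ]
gouge 814 ((231.05734252929688, 252.39219665527344), (19.80908966064453, 60.42680740356445), 88.26429748535156)
[[0.5062 0.2227 0.082 ]
 [0.5117 0.102  0.082 ]
 [0.4716 0.0996 0.082 ]
 [0.4663 0.2196 0.082 ]] ctr [0.48888888 0.16105196 0.082     ]
tray [ 0.66809586 -0.2999869   0.023     ]
tray [ 0.63578591 -0.52451588  0.023     ]
tray [ 0.38664664 -0.49389276  0.023     ]
tray [ 0.40890011 -0.26258748  0.023     ]
```

View pics/crop1.png

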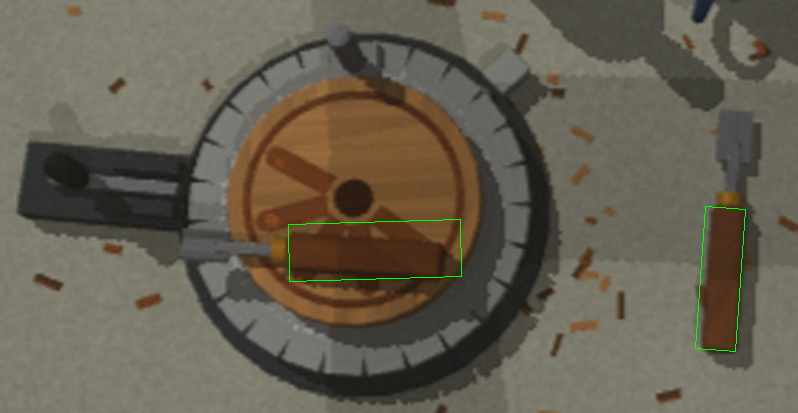

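The crop shows the brown flat chisel with its handle rear at (714,350) and tip at (736,112). The gouge handle runs 287–445 with its tip at (183,247), the post top is at (337,33), the knob top at (62,163) and the carving hub at (353,198). The choice is right; the purple chisel lies elsewhere.

```bash
cat >> h.py <<'E'
def yaw(q): x=R.from_quat(q).as_matrix()[:,0]; return np.degrees(np.arctan2(x[1],x[0]))
def plan(*stages):
    """stages: (x,y,z,yaw,n) from the measured pose; prints rows in tool units (shift first, then turn)"""
    s=ctrl.get_state(); p=np.array(s['eef_pos']); M=R.from_quat(s['tcp_rot'])
    for st in stages:
        t=np.array(st[:3]); n=st[4]
        x=[np.cos(np.radians(st[3])),np.sin(np.radians(st[3])),0]; y=[x[1],-x[0],0]
        G=R.from_matrix(np.array([x,y,[0,0,-1]]).T)
        w=(M.inv()*G).as_rotvec(); need=max(np.abs(t-p).max()/.03/1.0,np.degrees(np.abs(w).max())/5)
        print('stage',st,'dist',(t-p).round(3),'turn5',(np.degrees(w)/5).round(2),'minrows',round(need,1))
        T=[];W=[]
        for i in range(n):
            d=M.inv().apply(t-p)/(n-i)
            T.append((d/.03).round(3).tolist()); W.append((np.degrees(w)/5/n).round(3).tolist())
            p=p+M.apply(np.array(T[-1])*.03); M=M*R.from_rotvec(np.radians(5*np.array(W[-1])))
        for i in range(0,n,5): print(' T',T[i:i+5],'R',W[i:i+5])
E
python3 - <<'E'
from h import *
c=cam('top'); s=cam('side')
f=lambda u,v:(100+u/2.85-.5*0,165+v/2.85)
def P(n,u,v,z):
    p=onz(c,f(u,v),z); print(n,p.round(4),'side px',proj(s,p).round(1)); return p
a=P('flat rear',715,350,.022);b=P('flat front',726,207,.022);t=P('flat tip',736,112,.011)
d=t-a; print('yaw',np.degrees(np.arctan2(d[1],d[0]))); d=b-a; print(np.degrees(np.arctan2(d[1],d[0])),np.linalg.norm(d))
a=P('g rear',443,257,.082);b=P('g front',287,252,.082);t=P('g tip',183,247,.071)
d=t-a; print('yaw',np.degrees(np.arctan2(d[1],d[0]))); d=b-a; print(np.degrees(np.arctan2(d[1],d[0])),np.linalg.norm(d))
A=P('axis',353,198,.06);p=P('post',337,33,.112);k=P('knob',62,163,.087)
for n,q in(('post',p),('knob',k)): e=(q-A)[:2]; print(n,np.linalg.norm(e),np.degrees(np.arctan2(e[1],e[0])))
# tray edges: side view check
for q in [(450,178),(553,194),(546,309),(436,297)]: print(proj(s,onz(c,q,.023)))
plan((.5,-.088,.14,-5,20))
E
```

```text
flat rear [ 0.426  -0.0838  0.022 ] side px [370.3 259.6]
flat front [ 0.5331 -0.0919  0.022 ] side px [341.  235.1]
flat tip [ 0.6089 -0.1005  0.011 ] side px [322.  220.7]
yaw -5.219872227197374
-4.33633882723102 0.10742029559067534
g rear [0.4839 0.1122 0.082 ] side px [299.7 278. ]
g front [0.486  0.2214 0.082 ] side px [265.3 305.6]
g tip [0.4901 0.2972 0.071 ] side px [239.4 327.9]
yaw 88.09761382231379
88.93860825294396 0.10926050717270472
axis [0.5291 0.1805 0.06  ] side px [265.7 289.5]
post [0.6367 0.188  0.112 ] side px [230.9 252.4]
knob [0.5462 0.3809 0.087 ] side px [192.7 332.4]
post 0.10791856734084998 3.971124334653129
knob 0.20113539031333388 85.1080079816523
[354.58116639 169.5165297 ]
[411.60110161 137.60308479]
[475.01982293 184.34064436]
[418.77531922 224.65519324]
stage (0.5, -0.088, 0.14, -5, 20) dist [ 0.254  0.54  -0.091] turn5 [-0.01  0.    5.28] minrows 18.0
 T [[0.722, -0.683, 0.152], [0.706, -0.7, 0.152], [0.69, -0.716, 0.152], [0.673, -0.732, 0.152], [0.656, -0.747, 0.152]] R [[-0.001, 0.0, 0.264], [-0.001, 0.0, 0.264], [-0.001, 0.0, 0.264], [-0.001, 0.0, 0.264], [-0.001, 0.0, 0.264]]
 T [[0.639, -0.762, 0.152], [0.621, -0.777, 0.152], [0.603, -0.791, 0.151], [0.585, -0.804, 0.151], [0.566, -0.818, 0.151]] R [[-0.001, 0.0, 0.264], [-0.001, 0.0, 0.264], [-0.001, 0.0, 0.264], [-0.001, 0.0, 0.264], [-0.001, 0.0, 0.264]]
 T [[0.547, -0.83, 0.151], [0.528, -0.843, 0.151], [0.508, -0.855, 0.151], [0.488, -0.866, 0.151], [0.468, -0.877, 0.151]] R [[-0.001, 0.0, 0.264], [-0.001, 0.0, 0.264], [-0.001, 0.0, 0.264], [-0.001, 0.0, 0.264], [-0.001, 0.0, 0.264]]
 T [[0.448, -0.888, 0.151], [0.427, -0.898, 0.151], [0.406, -0.907, 0.151], [0.386, -0.917, 0.151], [0.364, -0.925, 0.151]] R [[-0.001, 0.0, 0.264], [-0.001, 0.0, 0.264], [-0.001, 0.0, 0.264], [-0.001, 0.0, 0.264], [-0.001, 0.0, 0.264]]
```

Emit:
send_rows(translation=[[0.72, -0.68, 0.15], [0.71, -0.7, 0.15], [0.69, -0.72, 0.15], [0.67, -0.73, 0.15], [0.66, -0.75, 0.15]], rotation=[[0, 0, 0.26], [0, 0, 0.26], [0, 0, 0.26], [0, 0, 0.26], [0, 0, 0.26]], grip=[60, 60, 60, 60, 60])

```text
time: 0.88
eef_pos: [0.3102, -0.4923, 0.2086]
tcp_rot: [0.992, 0.129, 0.0, -0.0]
contact_force: [0.6, -0.2, 1.2]
opening: 0.703
```

Emit:
send_rows(translation=[[0.64, -0.76, 0.15], [0.62, -0.78, 0.15], [0.6, -0.79, 0.15], [0.58, -0.8, 0.15], [0.57, -0.82, 0.15]], rotation=[[0, 0, 0.26], [0, 0, 0.26], [0, 0, 0.26], [0, 0, 0.26], [0, 0, 0.26]], grip=[60, 60, 60, 60, 60])

```text
time: 1.5
eef_pos: [0.3731, -0.3572, 0.1862]
tcp_rot: [0.997, 0.073, 0.0, 0.0]
contact_force: [-0.6, -0.2, 0.6]
opening: 0.705
```

Emit:
send_rows(translation=[[0.55, -0.83, 0.15], [0.53, -0.84, 0.15], [0.51, -0.86, 0.15], [0.49, -0.87, 0.15], [0.47, -0.88, 0.15]], rotation=[[0, 0, 0.26], [0, 0, 0.26], [0, 0, 0.26], [0, 0, 0.26], [0, 0, 0.26]], grip=[60, 60, 60, 60, 60])

```text
time: 2.12
eef_pos: [0.4363, -0.2216, 0.1637]
tcp_rot: [1.0, 0.016, 0.0, 0.0]
contact_force: [-0.4, -0.1, -0.6]
opening: 0.701
```

Emit:
send_rows(translation=[[0.45, -0.89, 0.15], [0.43, -0.9, 0.15], [0.41, -0.91, 0.15], [0.39, -0.92, 0.15], [0.36, -0.93, 0.15]], rotation=[[0, 0, 0.27], [0, 0, 0.27], [0, 0, 0.27], [0, 0, 0.27], [0, 0, 0.27]], grip=[60, 60, 60, 60, 60])

```text
time: 2.75
eef_pos: [0.4994, -0.0859, 0.1413]
tcp_rot: [0.999, -0.043, 0.0, 0.0]
contact_force: [0.9, -0.5, 1.2]
opening: 0.706
```

Run:
```python
from h import *
s=ctrl.get_state(); print(s['time'],s['eef_pos'],yaw(s['tcp_rot']),s['opening'])
plan((.495,-.0885,.005,-4.8,5))
```

```text
2.75 [ 0.49941547 -0.08589008  0.14125155] -4.874141244405264 0.705562770473884
stage (0.495, -0.0885, 0.005, -4.8, 5) dist [-0.004 -0.003 -0.136] turn5 [ 0.   -0.   -0.01] minrows 4.5
 T [[-0.028, 0.02, 0.908], [-0.028, 0.02, 0.908], [-0.028, 0.02, 0.909], [-0.028, 0.019, 0.908], [-0.028, 0.02, 0.909]] R [[0.0, -0.001, -0.003], [0.0, -0.001, -0.003], [0.0, -0.001, -0.003], [0.0, -0.001, -0.003], [0.0, -0.001, -0.003]]
```

Emit:
send_rows(translation=[[-0.03, 0.02, 0.95], [-0.03, 0.02, 0.95], [-0.03, 0.02, 0.95], [-0.03, 0.02, 0.95], [-0.03, 0.02, 0.74]], rotation=[[0, 0, 0], [0, 0, 0], [0, 0, 0], [0, 0, 0], [0, 0, 0]], grip=[60, 60, 60, 60, 60])

```text
time: 3.38
eef_pos: [0.4939, -0.0893, 0.004]
tcp_rot: [0.999, -0.042, -0.0, -0.0]
contact_force: [0.4, 0.2, 0.2]
opening: 0.703
```

Emit:
send_rows(translation=[[0, 0, 0], [0, 0, 0], [0, 0, 0], [0, 0, 0], [0, 0, 0]], rotation=[[0, 0, 0], [0, 0, 0], [0, 0, 0], [0, 0, 0], [0, 0, 0]], grip=[15, 15, 15, 15, 15], squeeze=50)

```text
time: 4.0
eef_pos: [0.495, -0.0897, 0.0061]
tcp_rot: [0.999, -0.042, 0.001, 0.0]
contact_force: [-1.2, 1.0, 4.2]
opening: 0.293
```

Emit:
send_rows(translation=[[0, 0, -0.5], [0, 0, -0.9], [0, 0, -0.9], [0, 0, -0.5]], rotation=[[0, 0, 0], [0, 0, 0], [0, 0, 0], [0, 0, 0]], grip=[15, 15, 15, 15])

```text
time: 4.5
eef_pos: [0.495, -0.0897, 0.0912]
tcp_rot: [0.999, -0.042, 0.001, 0.0]
contact_force: [0.0, -0.0, -1.4]
opening: 0.291
```

Run:
```python
from h import *
s=ctrl.get_state(); print(s['time'],s['eef_pos'],yaw(s['tcp_rot']),s['opening'],s['contact_force'])
c=cam('top'); im=c['image']; cv2.imwrite('pics/t2.png',cv2.resize(im[150:320,280:580],None,fx=2.6,fy=2.6))
# tray centre and heading from corners measured
q=np.array([onz(c,p,.023) for p in [(450,178),(553,194),(546,309),(436,297)]])
ctr=q.mean(0); d=(q[0]+q[1]-q[2]-q[3])[:2]; a=np.arctan2(d[1],d[0]); ux=np.array([np.cos(a),np.sin(a)]);uy=np.array([-ux[1],ux[0]])
print('tray',ctr,np.degrees(a),np.linalg.norm(q[0]-q[3]),np.linalg.norm(q[0]-q[1]))
L=ctr[:2]+uy*.056-ux*.0225; Rr=ctr[:2]-uy*.056-ux*.0225
print('grip L',L,'R',Rr)
plan((L[0],L[1],.09,np.degrees(a),10),(L[0],L[1],.014,np.degrees(a),3))
```

```text
4.5 [ 0.49503746 -0.08969303  0.09118702] -4.826324556129078 0.2911089402092165 [ 0.04875251 -0.00985794 -1.35345792]
tray [ 0.52485713 -0.39524575  0.023     ] -7.621723385879097 0.26188003815058547 0.22684178623163276
grip L [ 0.50998331 -0.33675627] R [ 0.4951285  -0.44776679]
stage (np.float64(0.5099833091736814), np.float64(-0.33675627132703695), 0.09, np.float64(-7.621723385879097), 10) dist [ 0.014 -0.247 -0.003] turn5 [ 0.02 -0.06  0.56] minrows 8.2
 T [[0.116, 0.816, 0.011], [0.12, 0.815, 0.01], [0.123, 0.814, 0.01], [0.128, 0.814, 0.01], [0.131, 0.813, 0.01]] R [[0.002, -0.006, 0.056], [0.002, -0.006, 0.056], [0.002, -0.006, 0.056], [0.002, -0.006, 0.056], [0.002, -0.006, 0.056]]
 T [[0.135, 0.813, 0.009], [0.14, 0.812, 0.009], [0.143, 0.811, 0.009], [0.148, 0.811, 0.009], [0.151, 0.81, 0.009]] R [[0.002, -0.006, 0.056], [0.002, -0.006, 0.056], [0.002, -0.006, 0.056], [0.002, -0.006, 0.056], [0.002, -0.006, 0.056]]
stage (np.float64(0.5099833091736814), np.float64(-0.33675627132703695), 0.014, np.float64(-7.621723385879097), 3) dist [ 0.     0.    -0.076] turn5 [-0.  0. -0.] minrows 2.5
 T [[0.0, 0.0, 0.844], [0.0, 0.0, 0.845], [0.001, 0.0, 0.844]] R [[-0.002, 0.001, -0.0], [-0.002, 0.001, -0.0], [-0.002, 0.001, -0.0]]
```

View pics/t2.png

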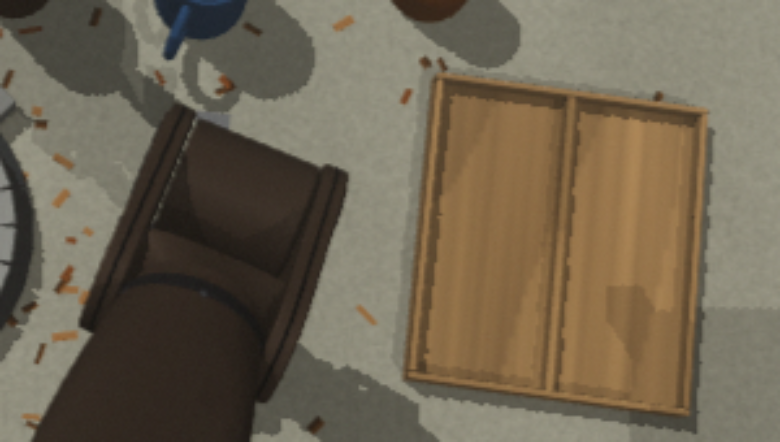

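The chisel is held (opening 25 mm) and hidden under the arm; the tray spans crop (408,75)–(705,412) and agrees with the measured corners. I'll carry it to the left compartment.

Emit:
send_rows(translation=[[0.12, 0.5, 0], [0.12, 0.82, 0], [0.12, 0.9, 0], [0.13, 0.9, 0], [0.13, 0.9, 0]], rotation=[[0, 0, 0.05], [0, 0, 0.06], [0, 0, 0.06], [0, 0, 0.06], [0, 0, 0.06]], grip=[15, 15, 15, 15, 15])

```text
time: 5.18
eef_pos: [0.5004, -0.2126, 0.0873]
tcp_rot: [0.998, -0.055, -0.001, -0.001]
contact_force: [0.1, -0.5, -2.0]
opening: 0.293
```

Emit:
send_rows(translation=[[0.14, 0.9, 0.01], [0.14, 0.9, 0.01], [0.14, 0.9, 0.01], [0.15, 0.9, 0.01], [0.15, 0.5, 0.01]], rotation=[[0, 0, 0.06], [0, 0, 0.06], [0, 0, 0.06], [0, 0, 0.06], [0, 0, 0.06]], grip=[15, 15, 15, 15, 15])

```text
time: 5.8
eef_pos: [0.5081, -0.3379, 0.0873]
tcp_rot: [0.998, -0.069, -0.0, -0.0]
contact_force: [-0.5, 0.2, -1.3]
opening: 0.29
```

Emit:
send_rows(translation=[[0, 0, 0.8], [0, 0, 0.8], [0, 0, 0.6], [0, 0, 0.3], [0, 0, 0]], rotation=[[0, 0, 0], [0, 0, 0], [0, 0, 0], [0, 0, 0], [0, 0, 0]], grip=[15, 15, 15, 15, 15])

```text
time: 6.42
eef_pos: [0.5088, -0.3363, 0.013]
tcp_rot: [0.998, -0.068, 0.0, 0.0]
contact_force: [-0.2, -0.1, -2.3]
opening: 0.29
```

Run:
```python
from h import *
s=ctrl.get_state(); print(s['time'],s['eef_pos'],yaw(s['tcp_rot']),s['opening'],s['contact_force'])
c=cam('side'); cv2.imwrite('pics/s3.png',cv2.resize(c['image'][90:290,300:540],None,fx=2.5,fy=2.5))
```

```text
6.425 [ 0.50877823 -0.33630897  0.01304241] -7.766148927087933 0.2895383106148177 [-0.20750551 -0.09743143 -2.25957214]
```

View pics/s3.png

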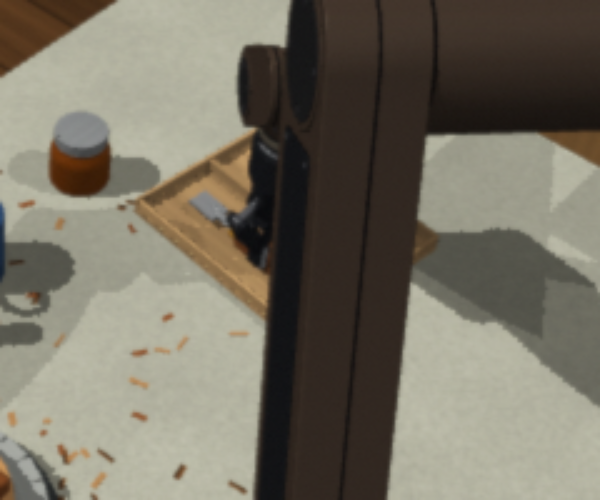

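Blade seen at crop (210,207), inside the left compartment, pointing away from the robot. Release, rise, and go on to the gouge.

Emit:
send_rows(translation=[[0, 0, 0.05], [0, 0, 0], [0, 0, 0], [0, 0, -0.5], [0, 0, -1]], rotation=[[0, 0, 0], [0, 0, 0], [0, 0, 0], [0, 0, 0], [0, 0, 0]], grip=[15, 50, 50, 50, 50])

```text
time: 7.1
eef_pos: [0.5075, -0.3353, 0.056]
tcp_rot: [0.998, -0.068, -0.001, -0.001]
contact_force: [0.5, -0.3, -0.1]
opening: 0.587
```

Emit:
send_rows(translation=[[0, 0, -1], [0, 0, -1], [0, 0, -0.5]], rotation=[[0, 0, 0], [0, 0, 0], [0, 0, 0]], grip=[50, 50, 50])

```text
time: 7.48
eef_pos: [0.5092, -0.3368, 0.1344]
tcp_rot: [0.998, -0.068, 0.002, 0.001]
contact_force: [0.6, -0.4, 0.6]
opening: 0.588
```

Run:
```python
from h import *
s=ctrl.get_state(); print(s['time'],s['eef_pos'],yaw(s['tcp_rot']),s['opening'],s['contact_force'])
plan((.4855,.182,.13,88.5,20))
```

```text
7.475 [ 0.50919867 -0.33682662  0.13438716] -7.777582750967905 0.5878823539456246 [ 0.55158274 -0.44825033  0.6262551 ]
stage (0.4855, 0.182, 0.13, 88.5, 20) dist [-0.024  0.519 -0.004] turn5 [ 6.000e-02 -1.000e-02 -1.926e+01] minrows 19.3
 T [[-0.156, -0.851, 0.004], [-0.084, -0.862, 0.005], [-0.012, -0.866, 0.005], [0.061, -0.863, 0.005], [0.133, -0.855, 0.005]] R [[0.003, -0.0, -0.963], [0.003, -0.0, -0.963], [0.003, -0.0, -0.963], [0.003, -0.0, -0.963], [0.003, -0.0, -0.963]]
 T [[0.205, -0.841, 0.006], [0.275, -0.821, 0.006], [0.343, -0.795, 0.006], [0.408, -0.763, 0.006], [0.471, -0.727, 0.006]] R [[0.003, -0.0, -0.963], [0.003, -0.0, -0.963], [0.003, -0.0, -0.963], [0.003, -0.0, -0.963], [0.003, -0.0, -0.963]]
 T [[0.53, -0.684, 0.007], [0.586, -0.638, 0.007], [0.637, -0.586, 0.007], [0.684, -0.531, 0.007], [0.726, -0.471, 0.007]] R [[0.003, -0.0, -0.963], [0.003, -0.0, -0.963], [0.003, -0.0, -0.963], [0.003, -0.0, -0.963], [0.003, -0.0, -0.963]]
 T [[0.763, -0.409, 0.007], [0.795, -0.343, 0.008], [0.82, -0.275, 0.008], [0.841, -0.205, 0.008], [0.855, -0.135, 0.007]] R [[0.003, -0.0, -0.963], [0.003, -0.0, -0.963], [0.003, -0.0, -0.963], [0.003, -0.0, -0.963], [0.003, -0.0, -0.963]]
```

Emit:
send_rows(translation=[[-0.16, -0.85, 0], [-0.08, -0.86, 0], [-0.01, -0.87, 0], [0.06, -0.86, 0], [0.13, -0.86, 0]], rotation=[[0, 0, -0.96], [0, 0, -0.96], [0, 0, -0.96], [0, 0, -0.96], [0, 0, -0.96]], grip=[50, 50, 50, 50, 50])

```text
time: 8.1
eef_pos: [0.5019, -0.2052, 0.131]
tcp_rot: [0.99, 0.142, -0.0, -0.0]
contact_force: [0.2, -0.5, 0.7]
opening: 0.587
```

Emit:
send_rows(translation=[[0.2, -0.84, 0], [0.28, -0.82, 0], [0.34, -0.8, 0], [0.41, -0.76, 0], [0.47, -0.73, 0]], rotation=[[0, 0, -0.96], [0, 0, -0.96], [0, 0, -0.96], [0, 0, -0.96], [0, 0, -0.96]], grip=[50, 50, 50, 50, 50])

```text
time: 8.72
eef_pos: [0.4962, -0.0755, 0.1311]
tcp_rot: [0.939, 0.345, -0.0, -0.0]
contact_force: [0.7, -0.8, 0.7]
opening: 0.588
```

Emit:
send_rows(translation=[[0.53, -0.68, 0], [0.59, -0.64, 0], [0.64, -0.59, 0], [0.68, -0.53, 0], [0.73, -0.47, 0]], rotation=[[0, 0, -0.96], [0, 0, -0.96], [0, 0, -0.96], [0, 0, -0.97], [0, 0, -0.97]], grip=[50, 50, 50, 50, 50])

```text
time: 9.35
eef_pos: [0.4907, 0.0544, 0.1311]
tcp_rot: [0.846, 0.533, -0.0, -0.0]
contact_force: [0.5, -0.1, -0.0]
opening: 0.585
```

Emit:
send_rows(translation=[[0.76, -0.41, 0], [0.8, -0.34, 0], [0.82, -0.28, 0], [0.84, -0.2, 0], [0.86, -0.14, 0]], rotation=[[0, 0, -0.97], [0, 0, -0.97], [0, 0, -0.97], [0, 0, -0.97], [0, 0, -0.97]], grip=[50, 50, 50, 50, 50])

```text
time: 9.98
eef_pos: [0.4849, 0.1842, 0.1311]
tcp_rot: [0.715, 0.699, -0.0, -0.0]
contact_force: [-1.2, -0.2, -0.5]
opening: 0.586
```

Emit:
send_rows(translation=[[0, 0, 0]], rotation=[[0, 0, 0]], grip=[50])

```text
time: 10.1
eef_pos: [0.4848, 0.1844, 0.131]
tcp_rot: [0.715, 0.699, -0.0, -0.0]
contact_force: [0.3, -0.7, -0.1]
opening: 0.584
```

Run:
```python
from h import *
s=ctrl.get_state(); print(s['time'],s['eef_pos'],yaw(s['tcp_rot']),s['opening'],s['contact_force'])
plan((.4855,.182,.062,88.5,4))
c=cam('side'); cv2.imwrite('pics/s4.png',cv2.resize(c['image'][190:390,150:420],None,fx=2.8,fy=2.8))
```

```text
10.1 [0.48475564 0.18443704 0.13101558] 88.68373189705127 0.5841427160172438 [ 0.28976556 -0.68660301 -0.09468049]
stage (0.4855, 0.182, 0.062, 88.5, 4) dist [ 0.001 -0.002 -0.069] turn5 [-0.01  0.    0.04] minrows 2.3
 T [[-0.02, 0.007, 0.575], [-0.02, 0.007, 0.575], [-0.02, 0.007, 0.575], [-0.02, 0.007, 0.576]] R [[-0.001, 0.0, 0.009], [-0.001, 0.0, 0.009], [-0.001, 0.0, 0.009], [-0.001, 0.0, 0.009]]
```

View pics/s4.png

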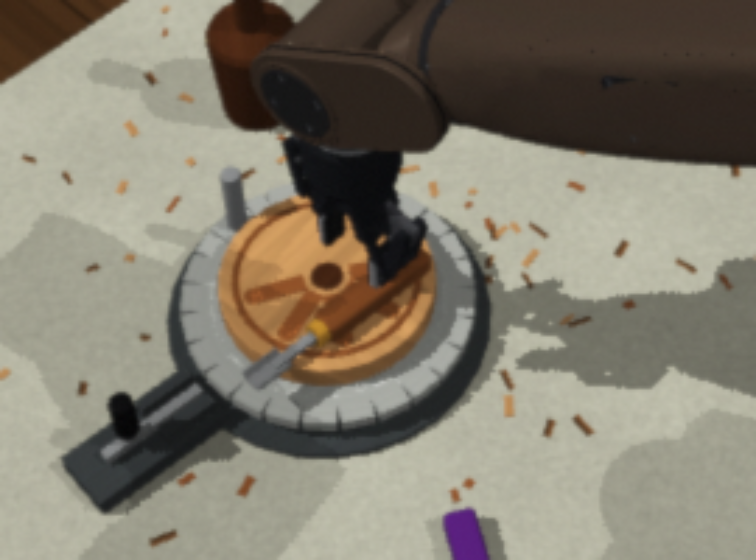

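The gripper straddles the gouge handle (crop about (375,290)). Descend and grasp.

Emit:
send_rows(translation=[[-0.02, 0.01, 0.8], [-0.02, 0.01, 0.8], [-0.02, 0, 0.5], [-0.02, 0, 0.2]], rotation=[[0, 0, 0], [0, 0, 0], [0, 0, 0], [0, 0, 0]], grip=[50, 50, 50, 50])

```text
time: 10.65
eef_pos: [0.4853, 0.1803, 0.0612]
tcp_rot: [0.716, 0.698, -0.001, -0.0]
contact_force: [0.6, 0.3, 0.7]
opening: 0.586
```

Emit:
send_rows(translation=[[0, 0, 0], [0, 0, 0], [0, 0, 0], [0, 0, 0], [0, 0, 0]], rotation=[[0, 0, 0], [0, 0, 0], [0, 0, 0], [0, 0, 0], [0, 0, 0]], grip=[15, 15, 15, 15, 15], squeeze=50)

```text
time: 11.28
eef_pos: [0.4863, 0.181, 0.0629]
tcp_rot: [0.716, 0.698, 0.0, 0.0]
contact_force: [0.1, -1.5, 2.1]
opening: 0.29
```

Emit:
send_rows(translation=[[0, 0, -0.4], [0, 0, -0.9], [0, 0, -0.9], [0, 0, -0.4], [0, 0, 0]], rotation=[[0, 0, 0], [0, 0, 0], [0, 0, 0], [0, 0, 0], [0, 0, 0]], grip=[15, 15, 15, 15, 15])

```text
time: 11.9
eef_pos: [0.4861, 0.1811, 0.1409]
tcp_rot: [0.716, 0.698, 0.001, 0.0]
contact_force: [0.1, -0.0, -1.8]
opening: 0.292
```

Run:
```python
from h import *
s=ctrl.get_state(); print(s['time'],s['eef_pos'],yaw(s['tcp_rot']),s['opening'],s['contact_force'],s['wrist_torque'])
plan((.495,-.447,.13,-7.6,22))
```

```text
11.9 [0.48612158 0.18107563 0.1409118 ] 88.57133659733445 0.29229919048779335 [ 0.10552779 -0.033811   -1.82752499] [-0.00199158  0.00337431  0.02446995]
stage (0.495, -0.447, 0.13, -7.6, 22) dist [ 0.009 -0.628 -0.011] turn5 [ 1.000e-02 -2.000e-02  1.923e+01] minrows 20.9
 T [[-0.951, 0.037, 0.016], [-0.945, 0.11, 0.016], [-0.934, 0.181, 0.016], [-0.918, 0.252, 0.017], [-0.896, 0.321, 0.017]] R [[0.001, -0.001, 0.874], [0.001, -0.001, 0.874], [0.001, -0.001, 0.874], [0.001, -0.001, 0.874], [0.001, -0.001, 0.874]]
 T [[-0.869, 0.388, 0.017], [-0.837, 0.454, 0.017], [-0.8, 0.516, 0.017], [-0.758, 0.575, 0.017], [-0.712, 0.631, 0.017]] R [[0.001, -0.001, 0.874], [0.001, -0.001, 0.874], [0.001, -0.001, 0.874], [0.001, -0.001, 0.874], [0.001, -0.001, 0.874]]
 T [[-0.662, 0.684, 0.017], [-0.608, 0.732, 0.016], [-0.55, 0.777, 0.016], [-0.489, 0.816, 0.017], [-0.426, 0.851, 0.016]] R [[0.001, -0.001, 0.874], [0.001, -0.001, 0.874], [0.001, -0.001, 0.874], [0.001, -0.001, 0.874], [0.001, -0.001, 0.874]]
 T [[-0.36, 0.881, 0.016], [-0.292, 0.906, 0.016], [-0.222, 0.926, 0.017], [-0.15, 0.94, 0.016], [-0.078, 0.948, 0.016]] R [[0.001, -0.001, 0.874], [0.001, -0.001, 0.874], [0.001, -0.001, 0.874], [0.001, -0.001, 0.874], [0.001, -0.001, 0.874]]
 T [[-0.006, 0.952, 0.016], [0.067, 0.949, 0.017]] R [[0.001, -0.001, 0.874], [0.001, -0.001, 0.874]]
```

Emit:
send_rows(translation=[[-0.95, 0.04, 0], [-0.95, 0.11, 0], [-0.93, 0.18, 0], [-0.92, 0.25, 0], [-0.9, 0.32, 0]], rotation=[[0, 0, 0.87], [0, 0, 0.87], [0, 0, 0.87], [0, 0, 0.87], [0, 0, 0.87]], grip=[15, 15, 15, 15, 15])

```text
time: 12.52
eef_pos: [0.4866, 0.0373, 0.1384]
tcp_rot: [0.835, 0.55, -0.001, -0.001]
contact_force: [-0.5, 0.4, -1.9]
opening: 0.292
```

Emit:
send_rows(translation=[[-0.87, 0.39, 0], [-0.84, 0.45, 0], [-0.8, 0.52, 0], [-0.76, 0.58, 0], [-0.71, 0.63, 0]], rotation=[[0, 0, 0.87], [0, 0, 0.87], [0, 0, 0.87], [0, 0, 0.87], [0, 0, 0.87]], grip=[15, 15, 15, 15, 15])

```text
time: 13.15
eef_pos: [0.4891, -0.1053, 0.1384]
tcp_rot: [0.924, 0.382, -0.001, -0.001]
contact_force: [-0.2, 0.2, -1.4]
opening: 0.293
```

Emit:
send_rows(translation=[[-0.66, 0.68, 0], [-0.61, 0.73, 0], [-0.55, 0.78, 0], [-0.49, 0.82, 0], [-0.43, 0.85, 0]], rotation=[[0, 0, 0.88], [0, 0, 0.88], [0, 0, 0.88], [0, 0, 0.88], [0, 0, 0.88]], grip=[15, 15, 15, 15, 15])

```text
time: 13.78
eef_pos: [0.4915, -0.2479, 0.1382]
tcp_rot: [0.98, 0.199, -0.001, -0.001]
contact_force: [-0.3, 0.4, -2.4]
opening: 0.295
```

Emit:
send_rows(translation=[[-0.36, 0.88, 0], [-0.29, 0.91, 0], [-0.22, 0.93, 0], [-0.15, 0.94, 0], [-0.08, 0.95, 0]], rotation=[[0, 0, 0.88], [0, 0, 0.88], [0, 0, 0.88], [0, 0, 0.88], [0, 0, 0.88]], grip=[15, 15, 15, 15, 15])

```text
time: 14.4
eef_pos: [0.4937, -0.3907, 0.1378]
tcp_rot: [1.0, 0.008, -0.001, -0.001]
contact_force: [-0.2, -0.0, -0.8]
opening: 0.293
```

Emit:
send_rows(translation=[[-0.01, 0.95, 0], [0.07, 0.95, 0], [0, 0, 0]], rotation=[[0, 0, 0.87], [0, 0, 0.87], [0, 0, 0]], grip=[15, 15, 15])

```text
time: 14.78
eef_pos: [0.4942, -0.4488, 0.138]
tcp_rot: [0.998, -0.068, -0.001, -0.001]
contact_force: [0.5, -0.4, -2.4]
opening: 0.293
```

Run:
```python
from h import *
s=ctrl.get_state(); print(s['time'],s['eef_pos'],yaw(s['tcp_rot']),s['opening'],s['contact_force'],s['wrist_torque'])
plan((.495,-.447,.012,-7.6,5))
```

```text
14.775 [ 0.49424078 -0.44880229  0.13798614] -7.747141283409279 0.29280577063525515 [ 0.50550755 -0.37172267 -2.39658754] [ 0.03524433 -0.01758885 -0.04719663]
stage (0.495, -0.447, 0.012, -7.6, 5) dist [ 0.001  0.002 -0.126] turn5 [-0.02  0.02 -0.03] minrows 4.2
 T [[0.005, -0.011, 0.84], [0.005, -0.011, 0.84], [0.004, -0.012, 0.84], [0.004, -0.012, 0.84], [0.004, -0.013, 0.84]] R [[-0.004, 0.005, -0.006], [-0.004, 0.005, -0.006], [-0.004, 0.005, -0.006], [-0.004, 0.005, -0.006], [-0.004, 0.005, -0.006]]
```

Emit:
send_rows(translation=[[0, -0.01, 0.95], [0, -0.01, 0.95], [0, -0.01, 0.95], [0, -0.01, 0.85], [0, -0.01, 0.45]], rotation=[[0, 0, 0], [0, 0, 0], [0, 0, 0], [0, 0, 0], [0, 0, 0]], grip=[15, 15, 15, 15, 15])

```text
time: 15.4
eef_pos: [0.4943, -0.4438, 0.0125]
tcp_rot: [0.998, -0.066, -0.002, -0.002]
contact_force: [0.3, 0.3, -1.0]
opening: 0.293
```

Emit:
send_rows(translation=[[0, 0, 0.07], [0, 0, 0], [0, 0, 0], [0, 0, 0], [0, 0, -0.5]], rotation=[[0, 0, 0], [0, 0, 0], [0, 0, 0], [0, 0, 0], [0, 0, 0]], grip=[15, 15, 50, 50, 50])

```text
time: 16.02
eef_pos: [0.4949, -0.4457, 0.0283]
tcp_rot: [0.998, -0.067, -0.001, -0.001]
contact_force: [0.5, 1.3, -0.1]
opening: 0.588
```

Emit:
send_rows(translation=[[0, 0, -1], [0, 0, -1], [0, 0, -1], [0, 0, -1], [0, 0, -0.3]], rotation=[[0, 0, 0], [0, 0, 0], [0, 0, 0], [0, 0, 0], [0, 0, 0]], grip=[50, 50, 50, 50, 50])

```text
time: 16.65
eef_pos: [0.4966, -0.4476, 0.1619]
tcp_rot: [0.998, -0.067, 0.002, 0.002]
contact_force: [-0.3, -0.7, -0.8]
opening: 0.585
```

Run:
```python
from h import *
s=ctrl.get_state(); print(s['time'],s['eef_pos'],yaw(s['tcp_rot']),s['opening'],s['contact_force'])
plan((.635,.187,.145,85,22))
```

```text
16.65 [ 0.49659041 -0.4476118   0.16187887] -7.629171266116887 0.584569099693282 [-0.30602701 -0.65076378 -0.80282699]
stage (0.635, 0.187, 0.145, 85, 22) dist [ 0.138  0.635 -0.017] turn5 [  0.08  -0.   -18.53] minrows 21.2
 T [[0.08, -0.981, 0.022], [0.152, -0.972, 0.022], [0.223, -0.959, 0.022], [0.293, -0.94, 0.023], [0.361, -0.916, 0.023]] R [[0.004, -0.0, -0.842], [0.004, -0.0, -0.842], [0.004, -0.0, -0.842], [0.004, -0.0, -0.842], [0.004, -0.0, -0.842]]
 T [[0.427, -0.887, 0.023], [0.491, -0.853, 0.023], [0.552, -0.815, 0.024], [0.611, -0.772, 0.024], [0.666, -0.725, 0.024]] R [[0.004, -0.0, -0.842], [0.004, -0.0, -0.842], [0.004, -0.0, -0.842], [0.004, -0.0, -0.842], [0.004, -0.0, -0.842]]
 T [[0.717, -0.674, 0.025], [0.764, -0.62, 0.025], [0.808, -0.562, 0.025], [0.847, -0.501, 0.025], [0.881, -0.437, 0.025]] R [[0.004, -0.0, -0.842], [0.004, -0.0, -0.842], [0.004, -0.0, -0.842], [0.004, -0.0, -0.842], [0.004, -0.0, -0.842]]
 T [[0.911, -0.371, 0.025], [0.936, -0.304, 0.026], [0.956, -0.234, 0.026], [0.97, -0.163, 0.026], [0.98, -0.091, 0.026]] R [[0.004, -0.0, -0.842], [0.004, -0.0, -0.842], [0.004, -0.0, -0.842], [0.004, -0.0, -0.842], [0.004, -0.0, -0.842]]
 T [[0.984, -0.019, 0.025], [0.983, 0.052, 0.026]] R [[0.004, -0.0, -0.842], [0.004, -0.0, -0.842]]
```

Run:
```python
from h import *
plan((.535,.06,.16,0,18))
```

```text
stage (0.535, 0.06, 0.16, 0, 18) dist [ 0.038  0.508 -0.002] turn5 [ 0.06 -0.05 -1.53] minrows 16.9
 T [[-0.054, -0.941, -0.001], [-0.047, -0.942, -0.001], [-0.04, -0.942, -0.0], [-0.033, -0.942, -0.0], [-0.026, -0.942, -0.0]] R [[0.003, -0.003, -0.085], [0.003, -0.003, -0.085], [0.003, -0.003, -0.085], [0.003, -0.003, -0.085], [0.003, -0.003, -0.085]]
 T [[-0.02, -0.943, 0.0], [-0.012, -0.943, 0.0], [-0.006, -0.943, 0.001], [0.002, -0.943, 0.001], [0.008, -0.943, 0.001]] R [[0.003, -0.003, -0.085], [0.003, -0.003, -0.085], [0.003, -0.003, -0.085], [0.003, -0.003, -0.085], [0.003, -0.003, -0.085]]
 T [[0.015, -0.942, 0.002], [0.023, -0.942, 0.002], [0.029, -0.942, 0.002], [0.037, -0.942, 0.002], [0.043, -0.942, 0.002]] R [[0.003, -0.003, -0.085], [0.003, -0.003, -0.085], [0.003, -0.003, -0.085], [0.003, -0.003, -0.085], [0.003, -0.003, -0.085]]
 T [[0.051, -0.941, 0.003], [0.057, -0.941, 0.003], [0.065, -0.94, 0.003]] R [[0.003, -0.003, -0.085], [0.003, -0.003, -0.085], [0.003, -0.003, -0.085]]
```

Emit:
send_rows(translation=[[-0.05, -0.94, 0], [-0.05, -0.94, 0], [-0.04, -0.94, 0], [-0.03, -0.94, 0], [-0.03, -0.94, 0]], rotation=[[0, 0, -0.08], [0, 0, -0.08], [0, 0, -0.08], [0, 0, -0.08], [0, 0, -0.08]], grip=[50, 50, 50, 50, 50])

```text
time: 17.27
eef_pos: [0.5061, -0.3041, 0.1572]
tcp_rot: [0.999, -0.049, -0.0, -0.0]
contact_force: [0.1, -0.0, 0.2]
opening: 0.587
```

Emit:
send_rows(translation=[[-0.02, -0.94, 0], [-0.01, -0.94, 0], [-0.01, -0.94, 0], [0, -0.94, 0], [0.01, -0.94, 0]], rotation=[[0, 0, -0.08], [0, 0, -0.08], [0, 0, -0.08], [0, 0, -0.09], [0, 0, -0.09]], grip=[50, 50, 50, 50, 50])

```text
time: 17.9
eef_pos: [0.517, -0.1635, 0.1573]
tcp_rot: [1.0, -0.031, -0.0, -0.0]
contact_force: [0.9, -0.1, -0.4]
opening: 0.588
```

Emit:
send_rows(translation=[[0.02, -0.94, 0], [0.02, -0.94, 0], [0.03, -0.94, 0], [0.04, -0.94, 0], [0.04, -0.94, 0]], rotation=[[0, 0, -0.09], [0, 0, -0.09], [0, 0, -0.09], [0, 0, -0.09], [0, 0, -0.09]], grip=[50, 50, 50, 50, 50])

```text
time: 18.52
eef_pos: [0.5278, -0.0229, 0.1573]
tcp_rot: [1.0, -0.011, -0.0, -0.0]
contact_force: [-0.6, 0.1, 0.1]
opening: 0.583
```

Emit:
send_rows(translation=[[0.05, -0.94, 0], [0.06, -0.94, 0], [0.06, -0.94, 0], [0, 0, 0]], rotation=[[0, 0, -0.09], [0, 0, -0.09], [0, 0, -0.09], [0, 0, 0]], grip=[45, 45, 45, 45])

```text
time: 19.02
eef_pos: [0.534, 0.0619, 0.1573]
tcp_rot: [1.0, 0.002, -0.0, -0.0]
contact_force: [-0.5, -0.4, -0.5]
opening: 0.523
```

Run:
```python
from h import *
s=ctrl.get_state(); print(s['time'],s['eef_pos'],yaw(s['tcp_rot']),s['opening'],s['contact_force'])
c=cam('top'); im=c['image']
a=cv2.resize(im[160:320,100:320],None,fx=2.5,fy=2.5,interpolation=cv2.INTER_CUBIC)
b=cv2.resize(im[170:320,425:565],None,fx=1.75,fy=400/150)[:, :]
cv2.imwrite('pics/t5.png',np.hstack([a,b]))
# post from the side view of start: top of the post blob against prediction
plan((.636,.187,.15,4,5),(.636,.187,.078,4,4))
```

```text
19.025 [0.53401266 0.061883   0.15728475] 0.24007612576419946 0.5229010985693353 [-0.46105613 -0.36910489 -0.46808253]
stage (0.636, 0.187, 0.15, 4, 5) dist [ 0.102  0.126 -0.007] turn5 [ 0.    0.01 -0.76] minrows 4.2
 T [[0.682, -0.839, 0.048], [0.693, -0.829, 0.048], [0.704, -0.82, 0.048], [0.715, -0.81, 0.048], [0.727, -0.801, 0.049]] R [[0.001, 0.001, -0.153], [0.001, 0.001, -0.153], [0.001, 0.001, -0.153], [0.001, 0.001, -0.153], [0.001, 0.001, -0.153]]
stage (0.636, 0.187, 0.078, 4, 4) dist [-0.     0.    -0.072] turn5 [-0.  0.  0.] minrows 2.4
 T [[-0.0, -0.0, 0.6], [-0.0, -0.0, 0.6], [-0.0, -0.0, 0.6], [-0.0, -0.0, 0.6]] R [[-0.0, 0.0, 0.0], [-0.0, 0.0, 0.0], [-0.0, 0.0, 0.0], [-0.0, 0.0, 0.0]]
```

View pics/t5.png

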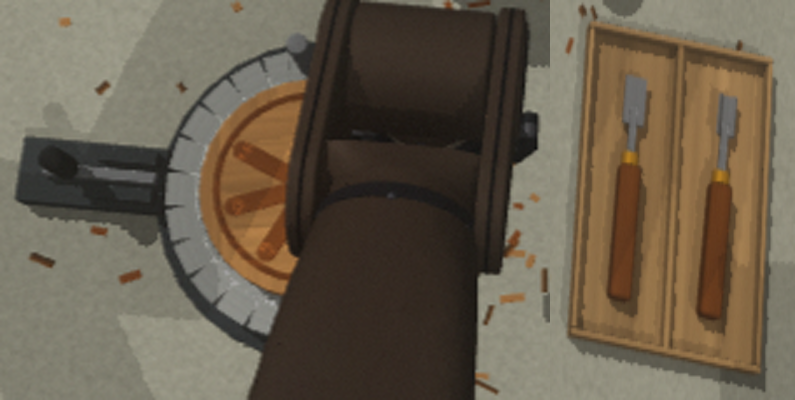

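The tray shows both chisels flat, one per compartment, blades away (blade ends (635,85) and (728,105)). Post top at (297,42) and knob at (53,157) are unchanged. Now to the post.

Emit:
send_rows(translation=[[0.68, -0.84, 0.05], [0.69, -0.83, 0.05], [0.7, -0.82, 0.05], [0.72, -0.81, 0.05], [0.73, -0.8, 0.05]], rotation=[[0, 0, -0.15], [0, 0, -0.15], [0, 0, -0.15], [0, 0, -0.15], [0, 0, -0.15]], grip=[50, 50, 50, 50, 50])

```text
time: 19.7
eef_pos: [0.6375, 0.1856, 0.1498]
tcp_rot: [0.999, 0.033, -0.0, 0.0]
contact_force: [0.5, -0.3, 0.2]
opening: 0.586
```

Emit:
send_rows(translation=[[0, 0, 0.4], [0, 0, 0.8], [0, 0, 0.8], [0, 0, 0.4]], rotation=[[0, 0, 0], [0, 0, 0], [0, 0, 0], [0, 0, 0]], grip=[50, 50, 50, 50])

```text
time: 20.2
eef_pos: [0.635, 0.1845, 0.0755]
tcp_rot: [0.999, 0.033, -0.002, 0.0]
contact_force: [0.2, -0.2, 0.4]
opening: 0.582
```

Emit:
send_rows(translation=[[0, 0, 0], [0, 0, 0], [0, 0, 0], [0, 0, 0], [0, 0, 0]], rotation=[[0, 0, 0], [0, 0, 0], [0, 0, 0], [0, 0, 0], [0, 0, 0]], grip=[10, 10, 10, 10, 10], squeeze=30)

```text
time: 20.82
eef_pos: [0.6371, 0.1859, 0.0788]
tcp_rot: [0.999, 0.033, 0.0, 0.0]
contact_force: [-1.0, -1.4, 1.8]
opening: 0.2
```

Run:
```python
from h import *
s=ctrl.get_state(); print(s['time'],s['eef_pos'],yaw(s['tcp_rot']),s['opening'],s['contact_force'],s['wrist_torque'])
c=cam('top'); im=c['image']
# heading of the bolt from its dark base block edges
crop=im[200:255,95:175]; g=cv2.cvtColor(crop,cv2.COLOR_BGR2GRAY); m=(g<62).astype(np.uint8)
n,l,st,ce=cv2.connectedComponentsWithStats(m);k=1+st[1:,4].argmax()
ys,xs=np.where(l==k); 
mid=[];
for x in range(20,62):
    r=ys[xs==x]; mid.append((x+95,(r.min()+r.max())/2+200))
mid=np.array(mid); f=np.polyfit(mid[:,0],mid[:,1],1); print(f,mid[::8])
p=[onz(c,(u,np.polyval(f,u)),.03)for u in(115,155)]; d=p[0]-p[1]; print('bolt heading',np.degrees(np.arctan2(d[1],d[0])),p)
```

```text
20.825 [0.63705484 0.18594785 0.07884662] 3.8302249405349467 0.20033040254309956 [-0.96894991 -1.35136222  1.79800773] [-0.21787895  0.21659376 -0.00457837]
[1.24746779e-01 2.14442050e+02] [[115.  228.5]
 [123.  229.5]
 [131.  230. ]
 [139.  230.5]
 [147.  236.5]
 [155.  227.5]]
bolt heading 83.61544612242766 [array([0.54325036, 0.41436933, 0.03      ]), array([0.53380713, 0.32997566, 0.03      ])]
```

Emit:
send_rows(translation=[[-0.01, -0.15, 0], [-0.01, -0.31, 0], [-0.01, -0.31, 0], [-0.01, -0.31, 0], [-0.01, -0.31, 0]], rotation=[[0, 0, -0.5], [0, 0, -1], [0, 0, -1], [0, 0, -1], [0, 0, -1]], grip=[10, 10, 10, 10, 10])

```text
time: 21.5
eef_pos: [0.6264, 0.2268, 0.0788]
tcp_rot: [0.973, 0.23, 0.0, 0.0]
contact_force: [-1.0, -1.5, 4.0]
opening: 0.203
```

```bash
cat > arc.py <<'E'
from h import *
s=ctrl.get_state(); A=np.array([.5291,.1805]); e=s['eef_pos'][:2]-A
print(s['time'],s['eef_pos'],'yaw',yaw(s['tcp_rot']),s['opening'],s['contact_force'],'r',np.linalg.norm(e),'phi',np.degrees(np.arctan2(e[1],e[0])))
E
python3 arc.py
python3 - <<'E'
from h import *
c=cam('top'); f=lambda u,v:(100+u/2.85,165+v/2.85)
for a,b,z in(((30,142),(190,157),.035),((20,213),(180,232),.03),((25,177.5),(185,194.5),.03)):
    d=onz(c,f(*a),z)-onz(c,f(*b),z); print(np.degrees(np.arctan2(d[1],d[0])))
E
```

```text
21.5 [0.62641818 0.22681818 0.07882767] yaw 26.565712592296464 0.20323933413465842 [-1.00671345 -1.4823955   3.96939354] r 0.10777848290432936 phi 25.451919928469433
85.39686593432164
83.95763591320444
84.67278871769263
```

Emit:
send_rows(translation=[[-0.01, -0.31, 0], [-0.01, -0.31, 0], [-0.01, -0.31, 0], [-0.01, -0.31, 0], [-0.01, -0.31, 0]], rotation=[[0, 0, -1], [0, 0, -1], [0, 0, -1], [0, 0, -1], [0, 0, -1]], grip=[10, 10, 10, 10, 10])

```text
time: 22.18
eef_pos: [0.598, 0.263, 0.0788]
tcp_rot: [0.901, 0.434, 0.001, 0.0]
contact_force: [-1.3, -1.2, 3.6]
opening: 0.205
```

Emit:
send_rows(translation=[[-0.01, -0.31, 0], [-0.01, -0.31, 0], [-0.01, -0.31, 0], [-0.01, -0.31, 0], [-0.01, -0.31, 0]], rotation=[[0, 0, -1], [0, 0, -1], [0, 0, -1], [0, 0, -1], [0, 0, -1]], grip=[10, 10, 10, 10, 10])

```text
time: 22.8
eef_pos: [0.5568, 0.2841, 0.0788]
tcp_rot: [0.786, 0.619, 0.001, -0.0]
contact_force: [-0.5, -0.7, 3.8]
opening: 0.198
```

```bash
python3 arc.py
```

```text
22.8 [0.5568097  0.28413114 0.07881391] yaw 76.4204712364862 0.19828068508132754 [-0.52499761 -0.74715784  3.82699303] r 0.10727180985068221 phi 75.03001393892511
```

Emit:
send_rows(translation=[[0, -0.155, 0], [0, -0.155, 0], [0, -0.155, 0], [0, -0.155, 0], [0, 0, 0]], rotation=[[0, 0, -0.5], [0, 0, -0.5], [0, 0, -0.5], [0, 0, -0.5], [0, 0, 0]], grip=[10, 10, 10, 10, 10])

```text
time: 23.42
eef_pos: [0.539, 0.287, 0.0788]
tcp_rot: [0.729, 0.684, 0.001, 0.0]
contact_force: [-1.1, -0.6, 4.1]
opening: 0.206
```

```bash
python3 arc.py
```

```text
23.425 [0.53896767 0.28699    0.07875312] yaw 86.35604125720616 0.2060706073608928 [-1.12404753 -0.63559631  4.05277547] r 0.10694620713478456 phi 84.70592493825228
```

Emit:
send_rows(translation=[[0, 0, 0], [0, 0, 0], [0, 0, 0], [0, 0, -0.6], [0, 0, -0.9]], rotation=[[0, 0, 0], [0, 0, 0], [0, 0, 0], [0, 0, 0], [0, 0, 0]], grip=[50, 50, 50, 50, 50])

```text
time: 24.05
eef_pos: [0.5376, 0.2864, 0.1235]
tcp_rot: [0.729, 0.684, -0.001, -0.0]
contact_force: [-0.0, -0.1, -0.1]
opening: 0.588
```

Emit:
send_rows(translation=[[0, 0, -0.9], [0.8, 0, 0], [0.9, 0, 0], [0.9, 0, 0], [0.7, 0, 0]], rotation=[[0, 0, 0], [0, 0, 0], [0, 0, 0], [0, 0, 0], [0, 0, 0]], grip=[50, 50, 50, 50, 50])

```text
time: 24.68
eef_pos: [0.5438, 0.3873, 0.1493]
tcp_rot: [0.729, 0.684, -0.0, -0.0]
contact_force: [0.2, 0.6, -0.4]
opening: 0.584
```

```bash
python3 arc.py
python3 - <<'E'
from h import *
c=cam('side'); cv2.imwrite('pics/s6.png',cv2.resize(c['image'][200:390,150:350],None,fx=3,fy=3))
for n,P in(('post detent',(.5384,.287,.112)),('knob top',(.547,.386,.087)),('knob low',(.547,.386,.042))): print(n,(proj(c,P)-[150,200])*3)
plan((.5465,.385,.056,85,4))
E
```

```text
24.675 [0.54384751 0.38732863 0.14927681] yaw 86.37180637490562 0.58362783303237 [ 0.22142359  0.61085073 -0.39642837] r 0.2073537327182793 phi 85.92154015221388
post detent [230.14033355 306.57349109]
knob top [122.01827277 401.03625382]
knob low [130.52416846 432.01771171]
stage (0.5465, 0.385, 0.056, 85, 4) dist [ 0.003 -0.004 -0.093] turn5 [-0.01 -0.02  0.29] minrows 3.1
 T [[-0.035, 0.025, 0.779], [-0.035, 0.025, 0.779], [-0.034, 0.025, 0.779], [-0.034, 0.025, 0.778]] R [[-0.001, -0.005, 0.072], [-0.001, -0.005, 0.072], [-0.001, -0.005, 0.072], [-0.001, -0.005, 0.072]]
```

View pics/s6.png

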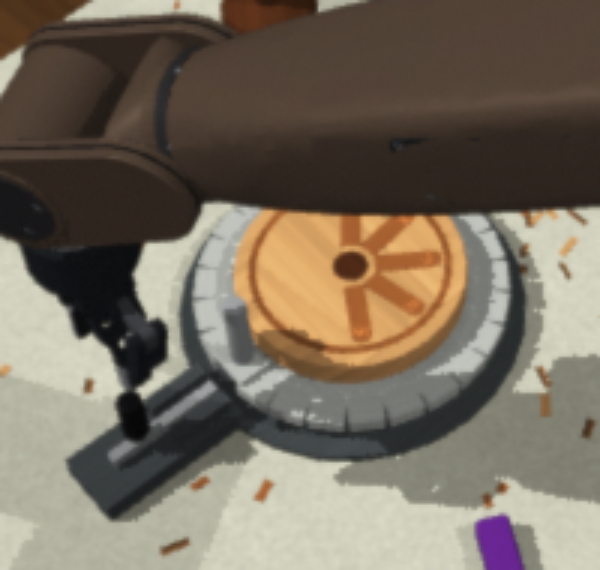

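The post top at crop (235,308) stands in line with the bolt bar, and the knob (131,415) is under the fingers. Descend on the knob and grip it.

Emit:
send_rows(translation=[[-0.03, 0.02, 0.8], [-0.03, 0.02, 0.8], [-0.03, 0.02, 0.8], [-0.03, 0.02, 0.5], [0, 0, 0.2]], rotation=[[0, 0, 0.07], [0, 0, 0.07], [0, 0, 0.07], [0, 0, 0.07], [0, 0, 0]], grip=[50, 50, 50, 50, 50])

```text
time: 25.35
eef_pos: [0.5461, 0.3813, 0.0558]
tcp_rot: [0.738, 0.675, -0.001, -0.0]
contact_force: [-0.3, -1.4, -0.4]
opening: 0.587
```

Emit:
send_rows(translation=[[0, 0, 0], [0, 0, 0], [0, 0, 0], [0, 0, 0], [0, 0, 0]], rotation=[[0, 0, 0], [0, 0, 0], [0, 0, 0], [0, 0, 0], [0, 0, 0]], grip=[10, 10, 10, 10, 10], squeeze=30)

```text
time: 25.98
eef_pos: [0.5445, 0.3822, 0.058]
tcp_rot: [0.738, 0.675, -0.002, -0.002]
contact_force: [-6.5, 0.2, 2.2]
opening: 0.226
```

Emit:
send_rows(translation=[[-0.2, 0, 0], [-0.3, 0, 0], [-0.3, 0, 0], [-0.2, 0, 0], [0, 0, 0]], rotation=[[0, 0, 0], [0, 0, 0], [0, 0, 0], [0, 0, 0], [0, 0, 0]], grip=[10, 10, 10, 10, 10])

```text
time: 26.6
eef_pos: [0.5422, 0.352, 0.058]
tcp_rot: [0.738, 0.675, -0.001, -0.001]
contact_force: [-6.1, -0.3, 2.4]
opening: 0.225
```

```bash
python3 arc.py
```

```text
26.6 [0.54224464 0.35201477 0.05802591] yaw 84.9032586247039 0.22534809104538614 [-6.13317189 -0.26165115  2.38972415] r 0.1720177265410173 phi 85.61750080036741
```

Emit:
send_rows(translation=[[-0.1, 0, 0], [-0.07, 0, 0], [-0.07, 0, 0], [-0.06, 0, 0], [0, 0, 0]], rotation=[[0, 0, 0], [0, 0, 0], [0, 0, 0], [0, 0, 0], [0, 0, 0]], grip=[10, 10, 10, 10, 10])

```text
time: 27.22
eef_pos: [0.542, 0.3484, 0.0582]
tcp_rot: [0.738, 0.674, 0.004, -0.004]
contact_force: [-2.5, 16.3, -3.9]
opening: 0.222
```

```bash
python3 arc.py
```

```text
27.225 [0.54199819 0.34841394 0.05817468] yaw 84.80077909741067 0.22159974303733485 [-2.48439652 16.27294034 -3.94768429] r 0.1684085924337392 phi 85.60749182885597
```

Emit:
send_rows(translation=[[0, 0, 0], [-0.07, 0, 0], [-0.07, 0, 0], [0, 0, 0], [0, 0, 0]], rotation=[[0, 0, 0], [0, 0, 0], [0, 0, 0], [0, 0, 0], [0, 0, 0]], grip=[10, 10, 10, 10, 10], squeeze=70)

```text
time: 27.85
eef_pos: [0.542, 0.3483, 0.0584]
tcp_rot: [0.739, 0.674, 0.008, -0.006]
contact_force: [-1.3, 28.8, -8.0]
opening: 0.209
```

```bash
python3 arc.py
```

```text
27.85 [0.54199007 0.34827928 0.05842574] yaw 84.73881272344519 0.20936368186906404 [-1.33237986 28.81484129 -7.98707626] r 0.16827371021252346 phi 85.60673466911084
```

Hard stop at 29 N. Relieve part of the push (keeping some inward), open, rise and look.

Emit:
send_rows(translation=[[0.1, 0, 0], [0.1, 0, 0], [0, 0, 0], [0, 0, 0], [0, 0, 0]], rotation=[[0, 0, 0], [0, 0, 0], [0, 0, 0], [0, 0, 0], [0, 0, 0]], grip=[10, 10, 10, 50, 50])

```text
time: 28.48
eef_pos: [0.544, 0.3447, 0.0581]
tcp_rot: [0.738, 0.675, 0.001, 0.001]
contact_force: [0.6, 0.1, 0.4]
opening: 0.582
```

Emit:
send_rows(translation=[[0, 0, 0], [0, 0, -0.5], [0, 0, -1], [0, 0, -1], [0, 0, -1]], rotation=[[0, 0, 0], [0, 0, 0], [0, 0, 0], [0, 0, 0], [0, 0, 0]], grip=[50, 50, 50, 50, 50])

```text
time: 29.1
eef_pos: [0.5438, 0.3444, 0.1644]
tcp_rot: [0.738, 0.675, 0.001, 0.0]
contact_force: [-0.3, -0.3, 0.3]
opening: 0.585
```

Emit:
send_rows(translation=[[0, 0.7, -0.8], [0, 0.9, -0.5], [0, 0.9, 0], [0, 0.9, 0], [0, 0.9, 0]], rotation=[[0, 0, 0], [0, 0, 0], [0, 0, 0], [0, 0, 0], [0, 0, 0]], grip=[50, 50, 50, 50, 50])

```text
time: 29.72
eef_pos: [0.673, 0.3328, 0.2026]
tcp_rot: [0.738, 0.675, 0.001, 0.0]
contact_force: [1.4, -0.2, -0.5]
opening: 0.586
```

```bash
python3 arc.py
```

```text
29.725 [0.67296313 0.33278355 0.20257828] yaw 84.89628267435964 0.5858664333052117 [ 1.37953434 -0.20588221 -0.46787019] r 0.20949195578606264 phi 46.628667684627665
```

Run:
```python
from h import *
plan((.48,-.1,.23,85,15))
```

```text
stage (0.48, -0.1, 0.23, 85, 15) dist [-0.193 -0.433  0.027] turn5 [ 0.02 -0.01 -0.02] minrows 14.4
 T [[-0.996, -0.341, -0.062], [-0.996, -0.342, -0.062], [-0.996, -0.342, -0.062], [-0.996, -0.342, -0.062], [-0.996, -0.342, -0.062]] R [[0.001, -0.0, -0.001], [0.001, -0.0, -0.001], [0.001, -0.0, -0.001], [0.001, -0.0, -0.001], [0.001, -0.0, -0.001]]
 T [[-0.996, -0.342, -0.062], [-0.996, -0.342, -0.062], [-0.996, -0.342, -0.062], [-0.996, -0.342, -0.062], [-0.996, -0.342, -0.061]] R [[0.001, -0.0, -0.001], [0.001, -0.0, -0.001], [0.001, -0.0, -0.001], [0.001, -0.0, -0.001], [0.001, -0.0, -0.001]]
 T [[-0.996, -0.342, -0.061], [-0.995, -0.343, -0.062], [-0.996, -0.342, -0.061], [-0.995, -0.343, -0.062], [-0.995, -0.343, -0.061]] R [[0.001, -0.0, -0.001], [0.001, -0.0, -0.001], [0.001, -0.0, -0.001], [0.001, -0.0, -0.001], [0.001, -0.0, -0.001]]
```

Emit:
send_rows(translation=[[-0.8, -0.5, -0.1], [-0.99, -0.5, -0.1], [-0.99, -0.5, -0.1], [-0.99, -0.5, -0.1], [-0.99, -0.5, -0.1]], rotation=[[0, 0, 0], [0, 0, 0], [0, 0, 0], [0, 0, 0], [0, 0, 0]], grip=[50, 50, 50, 50, 50])

```text
time: 30.35
eef_pos: [0.5841, 0.1964, 0.2175]
tcp_rot: [0.738, 0.675, 0.001, 0.001]
contact_force: [0.9, -0.0, 0.0]
opening: 0.585
```

Emit:
send_rows(translation=[[-0.99, -0.34, -0.1], [-0.99, -0.34, -0.1], [-0.99, -0.34, -0.1], [-0.99, -0.34, 0], [-0.99, -0.34, 0]], rotation=[[0, 0, 0], [0, 0, 0], [0, 0, 0], [0, 0, 0], [0, 0, 0]], grip=[50, 50, 50, 50, 50])

```text
time: 30.98
eef_pos: [0.5203, 0.053, 0.2265]
tcp_rot: [0.738, 0.675, 0.001, 0.001]
contact_force: [-0.0, -0.8, 0.8]
opening: 0.585
```

Emit:
send_rows(translation=[[-0.99, -0.2, 0], [-0.99, -0.2, 0], [-0.99, -0.2, 0], [-0.99, -0.2, 0], [-0.8, -0.1, 0]], rotation=[[0, 0, 0], [0, 0, 0], [0, 0, 0], [0, 0, 0], [0, 0, 0]], grip=[50, 50, 50, 50, 50])

```text
time: 31.6
eef_pos: [0.4807, -0.0871, 0.2264]
tcp_rot: [0.738, 0.675, 0.0, 0.001]
contact_force: [0.3, 0.9, 0.0]
opening: 0.592
```

Run:
```python
from h import *
s=ctrl.get_state(); print(s['time'],s['eef_pos'],s['contact_force'])
c=cam('top'); cv2.imwrite('pics/t7.png',c['image']); d=cam('side'); 
a=cv2.resize(c['image'][165:265,100:300],None,fx=3,fy=3,interpolation=cv2.INTER_CUBIC)
b=cv2.resize(d['image'][240:380,150:350],None,fx=3,fy=2,interpolation=cv2.INTER_CUBIC)
cv2.imwrite('pics/t7c.png',np.vstack([a,b]))
u=np.array([np.cos(np.radians(85)),np.sin(np.radians(85))])
for r in(.172,.207): P=(*(np.array([.5291,.1805])+r*u),.087); print(r,(proj(c,P)-[100,165])*3,(proj(d,P)-[150,240])*[3,2]+[0,300])
```

```text
31.6 [ 0.4806828  -0.08707723  0.22644899] [0.29978496 0.93369626 0.04017198]
0.172 [108.84109498 175.33051337] [161.16362734 469.47858042]
0.207 [ 56.6318354  170.07893735] [121.12164808 487.68944275]
```

View pics/t7c.png

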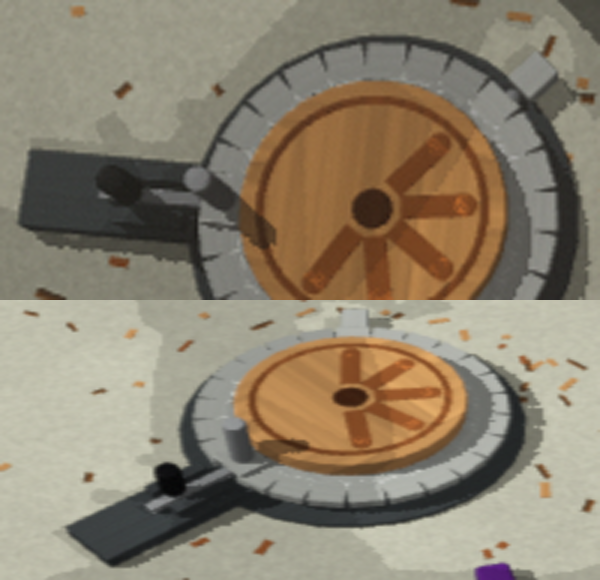

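View pics/t7.png

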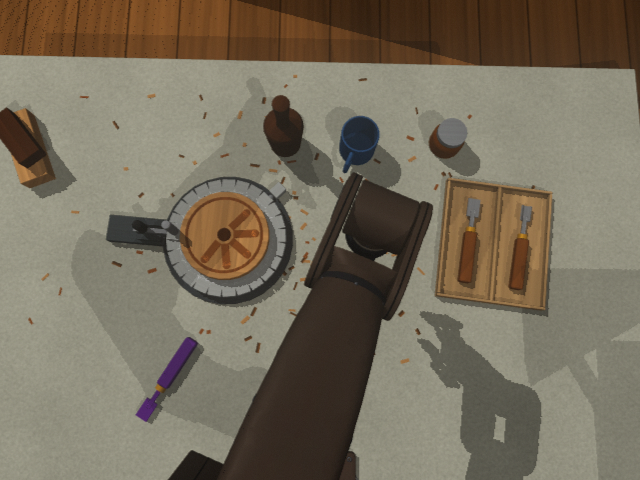

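Knob is now at crop (112,180) top / (170,475) side, post beside it in line. I'll measure how far the knob moved by matching its start patch.

Run:
```python
from h import *
A=cv2.imread('pics/top0.png'); B=cv2.imread('pics/t7.png'); c=cam('top')
d=cam('side'); S=cv2.imread('pics/side0.png'); D=d['image']
u=np.array([np.cos(np.radians(85)),np.sin(np.radians(85))])
ax=np.array([.5291,.1805]); K=4
for n,I,J,k,box,w in(('top',A,B,c,(114,218,133,238),(110,205,165,250)),('side',S,D,d,(186,328,202,350),(180,300,230,360))):
    def dark(im,x0,y0,x1,y1): 
        g=cv2.resize(cv2.cvtColor(im,cv2.COLOR_BGR2GRAY)[y0:y1,x0:x1],None,fx=K,fy=K,interpolation=cv2.INTER_CUBIC); return g
    def blob(im,x0,y0,x1,y1,t):
        m=(dark(im,x0,y0,x1,y1)<t).astype(np.uint8); N,l,st,ce=cv2.connectedComponentsWithStats(m)
        k_=1+st[1:,4].argmax(); return ce[k_]/K+[x0,y0],st[k_,:4]/K,st[k_,4]/K**2
    P0=np.array([*(ax+.207*u),.068]);P1=np.array([*(ax+.172*u),.068])
    print(n,'expected shift px',proj(k,P1)-proj(k,P0))
    e=np.round(proj(k,P1)-proj(k,P0)).astype(int)
    for t in(22,28,34):
        a=blob(I,*box,t); b=blob(J,box[0]+e[0],box[1]+e[1],box[2]+e[0],box[3]+e[1],t)
        print(t,a[0].round(1),a[2].round(),b[0].round(1),b[2].round(),'shift',(b[0]-a[0]).round(2))
    q=dark(I,*box); r=cv2.matchTemplate(dark(J,*w),q,cv2.TM_CCOEFF_NORMED); _,v,_,l=cv2.minMaxLoc(r)
    print(' match shift',np.array(l)/K+np.array(w[:2])-np.array(box[:2]),v)
```

```text
top expected shift px [17.10390942  1.7202853 ]Traceback (most recent call last):
  File "<stdin>", line 16, in <module>
  File "<stdin>", line 11, in blob
ValueError: attempt to get argmax of an empty sequence
```

Run:
```python
from h import *
A=cv2.imread('pics/top0.png'); B=cv2.imread('pics/t7.png'); c=cam('top')
d=cam('side'); S=cv2.imread('pics/side0.png'); D=d['image']
u=np.array([np.cos(np.radians(85)),np.sin(np.radians(85))]); ax=np.array([.5291,.1805]); K=4
G=lambda im,x0,y0,x1,y1: cv2.resize(cv2.cvtColor(im,cv2.COLOR_BGR2GRAY)[y0:y1,x0:x1],None,fx=K,fy=K,interpolation=cv2.INTER_CUBIC)
for n,I,J,k,box in(('top',A,B,c,(114,218,131,232)),('side',S,D,d,(186,328,202,350))):
    e=proj(k,[*(ax+.172*u),.075])-proj(k,[*(ax+.207*u),.075]); o=np.round(e).astype(int)
    b2=(box[0]+o[0],box[1]+o[1],box[2]+o[0],box[3]+o[1])
    print(n,'expected',e.round(2)); g0,g1=G(I,*box),G(J,*b2); print(g0.min(),g1.min())
    for t in(32,38,44):
        r=[]
        for g,bx in((g0,box),(g1,b2)):
            N,l,st,ce=cv2.connectedComponentsWithStats((g<t).astype(np.uint8))
            if N>1: i=1+st[1:,4].argmax(); r.append((ce[i]/K+bx[:2],st[i,4]/K**2))
        if len(r)==2: print(t,r[0][1],r[1][1],'shift',(r[1][0]-r[0][0]).round(2))
    w=(b2[0]-6,b2[1]-6,b2[2]+6,b2[3]+6); q=g0[12:-12,12:-12]
    _,v,_,l=cv2.minMaxLoc(cv2.matchTemplate(G(J,*w),q,cv2.TM_CCOEFF_NORMED)); print(' match',np.array(l)/K+np.array(w[:2])-np.array(box[:2])-3,v)
```

```text
top expected [17.21  1.73]
22 27
32 115.125 54.375 shift [18.41  2.71]
38 150.5625 115.625 shift [17.48  2.08]
44 171.5 153.0 shift [17.03  2.  ]
 match [17.    1.75] 0.9757786393165588
side expected [13.25 -9.07]
4 6
32 120.75 126.5625 shift [12.65 -8.65]
38 128.5625 136.75 shift [12.64 -8.56]
44 142.125 147.0 shift [12.39 -8.5 ]
 match [12.5 -9. ] 0.9604849219322205
```

Run:
```python
from plant import ticket
print(ticket.sign_off())
```

```text
the job is handed in; nothing more can be done
None
```

I finished all the steps in the order asked and handed the job in at about 32 s. There was no verdict, so the result rests on my own checks.

- **Chisels:** The flat chisel lies in the left compartment and the gouge in the right. Both are flat and lengthwise, with handles towards the robot and blades away, as the last top picture shows.
- **Table:** I gripped the post and turned it anticlockwise by about 82° to 85°, in line with the bolt. I then let go so the detent could settle.
- **Bolt:** I slid it until it hit a hard stop, where the tool moved less than 0.2 mm more as the force rose to 29 N. I released it while still pressing slightly inwards.
- **Bystanders:** The mug, jar, mallet and purple look-alike appear where they were in the first picture, judged by eye. The arm is clear of everything.

**Where the checks disagreed:** For the bolt's 35 mm travel, the top camera gives about 34.6 mm, the side camera about 33.5 mm and the tool's own motion 33.9 mm. The camera figures are good to only about 1 mm, so I took the hard stop as proof that the bolt is home.

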